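# Check a rock specimen from the drawer at the viewer

## Task

Pull open the top drawer of the specimen cabinet by its handle and take out the wider of the two closed dishes. Hold it level and still over the viewer's round window, centred, with its underside at the height of the two pin tips, for two seconds, then set it down flat inside the metal tray, letting go only once it rests on the tray floor. Finally push the drawer fully shut, and leave the narrower dish in it; keep the dish you carry from tipping and do not disturb the lower drawer, the jar or the rock.

Things in the scene. Friction and masses are not known exactly. Their poses are not given: they have to be found in the camera images.
- cab: grey specimen cabinet fixed to the bench, 240 deep (x) x 280 wide (y) x 124 high, two drawers one above the other; origin at the centre of its underside. Its front looks along its own -x, towards the robot
- cab_drawer0 (a joint): top drawer: 0 shut, grows as it is pulled out along the cabinet's -x, up to 0.166 m. Inside: floor 72 above the bench, 195 x 238 clear, walls 6 thick with rims 102 above the bench; front panel 15 thick, 47 high, its top edge 111 above the bench. The dishes lie in its front half; pulled out 0.13 m they are clear of the cabinet's top
- cab_drawer0_handle (a point): the top drawer's handle: a level round steel bar, 11 thick, 120 long along the cabinet's y, 91 above the bench, its axis 35 in front of the drawer's front panel; origin at the middle of the bar; moves with the drawer, axes as the cabinet's
- cab_drawer1 (a joint): lower drawer, same front and handle 50 lower; 0 shut. Stays shut
- dish: the wider closed dish: clear glass, 60 diameter, 20 high, a reddish rock chip inside; origin at the centre of its underside, z up. Loose in the top drawer, left or right
- small_dish: the narrower closed dish: clear glass, 40 diameter, 14 high, a smaller chip inside; origin at the centre of its underside. Loose in the top drawer, beside the wider one. Stays in the drawer
- viewer: upward-looking viewer fixed to the bench: white housing 150 (x) x 160 (y) x 48 high, a round window 54 diameter with a black rim in the middle of its top, and two upright steel pins 6 thick at y = +68 and -68 whose tips stand 120 above the bench; black knobs on its two y sides; origin at the centre of its underside
- view_point (a point): the viewing pose: point above the middle of the window, level with the pin tips, where the centre of the dish's underside belongs
- tray: shallow steel tray fixed to the bench, 170 (x) x 150 (y), rim 14 high, walls and floor 4 thick; origin at the centre of its underside
- tray_in (a point): centre of the tray's inner floor
- jar: amber glass jar on the bench, 52 diameter, about 65 high; origin at the centre of its underside; leave alone
- rock: loose reddish rock on the bench, about 56 x 44 x 42; origin at the centre of its underside; leave alone
Things that resemble listed ones, but are neither listed nor needed, are in the scene too. Several things look just like the viewer: the one meant starts farthest from the robot's base. Several things have the shape of the tray; the one meant has the colours described above.

How it is judged:
On the way, in this order (a step that is already met when the one before it is completed fails the run):
1. the top drawer is pulled open by at least 80 mm with the fingers on its handle (value of joint cab_drawer0 above 0.08 m and contact force between top_handle_bar and the fingers above 0.5 N), for 0.05 s.
2. the wider dish is held level and still at the viewing pose for 1.5 s: centred within 15 mm, underside within 10 mm of the pin tips' height, tilt under 0.15 rad (horizontal distance between dish and view_point below 0.015 m and z of dish in the frame of view_point between -0.01 and 0.01 m and angle between dish's own z axis and vertical below 0.15 rad and linear speed of dish below 0.03 m/s), for 1.5 s.
3. the wider dish is lowered into the tray while still held: inside the rim, its underside less than 10 mm above the tray floor (x of dish in the frame of tray_in between -0.055 and 0.055 m and y of dish in the frame of tray_in between -0.045 and 0.045 m and z of dish in the frame of tray_in below 0.01 m and contact force between dish and the fingers above 0.5 N), for 0.05 s.
4. the top drawer is pushed shut, to within 8 mm (value of joint cab_drawer0 below 0.008 m), for 0.2 s.
At the end, for the whole second after the job is handed in: The wider dish lies flat on the tray floor, wholly inside the rim (centre within 55 mm of the tray's centre along x and 45 mm along y), at rest and released; the top and the lower drawer are shut to within 8 mm and the narrower dish is inside the top drawer (x of dish in the frame of tray_in between -0.055 and 0.055 m and y of dish in the frame of tray_in between -0.045 and 0.045 m and z of dish in the frame of tray_in between -0.004 and 0.004 m and angle between dish's own z axis and vertical below 0.1 rad and linear speed of dish below 0.02 m/s and value of joint each of cab_drawer0, cab_drawer1 below 0.008 m and x of small_dish in the frame of cab_drawer0_handle between 0.04 and 0.25 m and y of small_dish in the frame of cab_drawer0_handle between -0.125 and 0.125 m and z of small_dish in the frame of cab_drawer0_handle between -0.04 and 0.02 m); the robot touches nothing.
It fails at once if the wider dish is tipped by more than 0.5 rad (angle between dish's own z axis and vertical above 0.5 rad).
It fails at once if the lower drawer is opened by more than 20 mm (value of joint cab_drawer1 above 0.02 m).
It fails at once if the jar or the rock is moved by more than 20 mm (distance of any of jar, rock from where it was at the start of the episode above 0.02 m).
It fails at once if the narrower dish is lifted out of the drawer (z of small_dish in the frame of cab_drawer0_handle above 0.03 m).
It also fails if it takes over 69 s, if anything falls off the work surface, if the arm or the gripper's body presses on something with over 40 N, if the wrist force passes 120 N, or if a joint passes its speed limit or range.

## Robot

A 6-joint arm with a two-finger parallel gripper is mounted at the origin on the work surface. World frame = base frame: x ahead of the robot, y to its left, z up, the work surface at z = 0. Lengths are in m, angles in rad, forces in N, time in s.
With the tool pointing down it reaches from about 0.375 to 0.75 m from the base axis. Payload 9 kg.
Tool frame: the origin (TCP) lies midway between the tips of the shut fingers; the grasp point (between the pads) lies 19 mm behind it; z points along the fingers, y is the line along which they close (so a half turn about z gives the same grasp; the last joint's range is limited). The gripper opens to 85 mm and grips with 20 to 120 N. Pads are 22 mm wide; open, the fingers measure 114 mm over their backs; the gripper's body (76 mm by 85 mm) begins 54 mm behind the grasp point. The pads swing forward as they close: fully open they stand 13 mm farther back than shut.
Start: joints at [1.047, 0.104, 0.097, 1.564, 0, 1.353], TCP at [0.181, 0.572, 0.231] pointing down, gripper open.
Joint ranges: [-2.99, 2.99], [-0.84, 1.86], [-1.1, 1.16], [-1.84, 2.11], [-1.51, 1.56], [-3.14, 3.14]. Speed limits (rad/s): [2.22, 2.22, 2.57, 3.14, 3.14, 3.14].

## Interface

Orientations are given as a 3x3 rotation matrix whose columns are the frame's x, y, z axes.
In Python, from plant import arm gives the robot as it stands.
- The arm moves only by the tool apply_moves, never from a script. Its argument "targets" is a list of rows, each a list of 3 entries, a list of its own where there are three numbers: the shift along the world's x, y, z in cm, then the turn about the world's z in degrees, then the finger opening in cm, from 0 to 8.54. In form: [[[x, y, z], turn, jaw], ...]. A call has 1 to 10 rows; each row is the pose to reach, as a shift and turn from the pose commanded when the call began; what a row does not reach only later rows make up. A row lasts 1/8 s, in which the tool goes at most 62.5 mm and 10.7 degrees, less where a joint would pass 70% of its speed; a pose out of reach is approached as far as the arm can. A call with a gripper value outside its range is refused whole. The fingers move at their own pace and stop on an object; the grip force is fixed at half the most. Time passes only in rows, so rows that repeat a pose let the fingers close. It gives the time, the measured TCP pose, the force, the opening and the grip force at its end, in the units of the state.
- arm.get_obs(): the state, without advancing time (a new reading comes with each control period).
- arm.read_camera(name): name is "scene" or "top" or "wrist"; returns a dict with "image" (420x560x3 uint8, blue, green, red), "z_map" (420x560 float32, m along the optical axis (not along the pixel's ray), 0 where there is no reading), "fx", "fy", "cx", "cy" (pixels), "rvec" (rotation vector, rad) and "tvec" (3), from world to camera coordinates, as OpenCV has them. Camera axes: x right, y down, z forward; pixel columns grow to the right and rows downward; lengths in m; the calibration is good to about 2 mm. The wrist camera is an equidistant fisheye: a pixel r from the principal point sees the ray r / f radians off the axis. A picture is of the moment at which its call begins.
- arm.hand_in(): hands the job in; it is judged then, once.
The state is a dict: "t": time; "q": joint angles; "joint_velocities": joint speeds; "joint_torque": joint torques, N m; "tcp_pos": TCP position; "tool_rot": TCP orientation; "force": force on the tool from outside, world axes, zero at the start; "moment": the same for the moment, N m; "gripper_width": finger opening in m; "grip_force": force on a finger pad.
Only numpy, scipy, OpenCV 4.12 (cv2) and the standard library are available. Lean on these libraries where they do the work, as an engineer would, in place of code of your own. Each camera call takes 0.05 s, during which the arm holds its last target. There are 200 camera calls.

## Working session

There is one attempt and no reset: what is moved stays moved. The work goes in short steps, Python scripts to look and compute and a tool call to move; the robot and the scene stay as the last step left them, time stands still between calls to the robot, and variables do not carry over. Pictures are saved under pics/ and viewed, at most 12 in all, crops included, and the job is handed in when it is done.

Besides the shell and the picture viewer there is one more tool, called after "Emit:" by a JSON object that holds its "api" and its "payload", one argument or row to a line. apply_moves: Moves the arm, as the interface text tells. Its arguments: {"type":"object","properties":{"targets":{"type":"array","items":{"type":"array"}}},"required":["targets"]}

```bash
mkdir -p pics; cat > h.py <<'E'
import numpy as np, cv2
from plant import arm
def pts(c):
    R=cv2.Rodrigues(np.array(c['rvec'],float))[0];t=np.array(c['tvec'],float).ravel()
    z=c['z_map'];v,u=np.indices(z.shape)
    P=np.stack([(u-c['cx'])/c['fx']*z,(v-c['cy'])/c['fy']*z,z],-1)
    W=(P-t)@R; W[z==0]=np.nan
    return W
def ray(c,u,v,h):
    R=cv2.Rodrigues(np.array(c['rvec'],float))[0];t=np.array(c['tvec'],float).ravel()
    d=R.T@np.array([(u-c['cx'])/c['fx'],(v-c['cy'])/c['fy'],1]);o=-R.T@t
    return o+d*(h-o[2])/d[2]
E
python3 - <<'E'
from h import *
for n in('scene','top'):
    c=arm.read_camera(n);cv2.imwrite(f'pics/{n}0.png',c['image']);np.save(f'{n}0.npy',c,allow_pickle=True)
    R=cv2.Rodrigues(np.array(c['rvec'],float))[0];print(n,-R.T@np.array(c['tvec']).ravel(),R[2],c['fx'])
o=arm.get_obs();print(o['t'],o['tcp_pos'],o['tool_rot'],o['q'])
E
```

```text
scene [ 1.32008048 -0.12521963  0.95395806] [-0.68851381  0.0915957  -0.71941571] 493.26518698274424
top [ 0.36049425 -0.00977354  1.17794047] [ 0.12622677  0.00782642 -0.99197054] 381.03478232007427
0.1 [0.18045805 0.57191585 0.23062477] [[-9.53614861e-01  3.01028825e-01 -5.85738876e-04]
 [ 3.01029288e-01  9.53614358e-01 -1.01146223e-03]
 [ 2.54089715e-04 -1.14086997e-03 -9.99999317e-01]] [1.04732762e+00 1.04636107e-01 9.65881760e-02 1.56391722e+00
 1.68565323e-06 1.35309930e+00]
```

View pics/scene0.png

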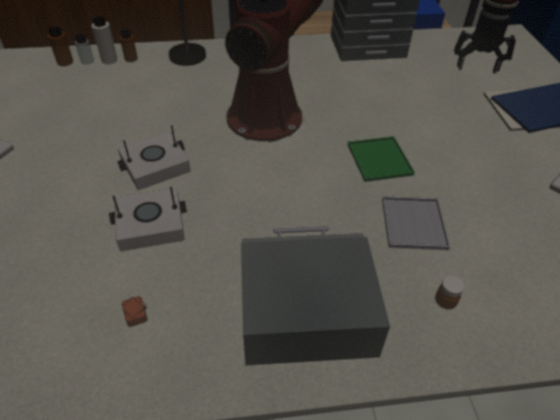

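View pics/top0.png

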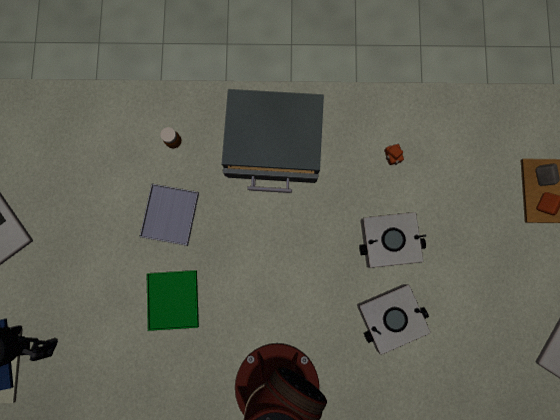

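The scene camera looks back at the robot. In the top view:
- The cabinet is at about (273,130) and its handle at (270,188).
- The steel tray is at (170,214). The green tray at (173,300) is a decoy.
- The far viewer, at (393,240), is the one meant.
- The jar is at (172,138) and the rock at (395,155).

```bash
python3 - <<'E'
from h import *
c=np.load('top0.npy',allow_pickle=True).item();W=pts(c)
def rect(n,box,lo,hi):
    x0,y0,x1,y1=box;w=W[y0:y1,x0:x1].reshape(-1,3);w=w[(w[:,2]>lo)&(w[:,2]<hi)]
    r=cv2.minAreaRect(w[:,:2].astype(np.float32));print(n,len(w),np.median(w,0).round(4),r)
rect('cabtop',(215,80,335,172),.115,.135)
rect('handle',(240,182,300,196),.08,.1)
rect('front',(215,165,335,182),.10,.117)
rect('tray',(135,180,205,250),.008,.03)
rect('view',(355,205,435,272),.043,.055)
rect('viewnear',(350,280,435,358),.043,.055)
rect('jar',(155,120,190,155),.05,.1)
rect('rock',(380,140,410,170),.02,.1)
g=c['image'].astype(int)
# window circle
im=cv2.resize(c['image'][205:272,355:435],None,fx=6,fy=6,interpolation=cv2.INTER_CUBIC)
gr=cv2.cvtColor(im,cv2.COLOR_BGR2GRAY)
m=(gr<75).astype(np.uint8);n,l,s,ce=cv2.connectedComponentsWithStats(m)
for i in range(1,n):
    if s[i][4]>300:
        u,v=(s[i][0]+s[i][2]/2)/6+355-.5,(s[i][1]+s[i][3]/2)/6+205-.5
        print('dark',s[i],ray(c,u,v,.048).round(4))
# tray by colour edges at rim height
m=cv2.inRange(cv2.cvtColor(c['image'],cv2.COLOR_BGR2HSV),(110,20,60),(135,255,255));m[:,:130]=0;m[:,210:]=0;m[:175]=0;m[255:]=0
k=max(cv2.findContours(m,0,1)[0],key=cv2.contourArea);r=cv2.minAreaRect(k);print('traypx',r,[ray(c,*p,.008).round(4) for p in cv2.boxPoints(r)])
# handle by brightness
print(W[186:193,245:297,2].round(3)[:, ::4])
E
```

```text
cabtop 7436 [0.7411 0.019  0.1244] ((0.7383098602294922, 0.019386738538742065), (0.2806817591190338, 0.24284176528453827), 87.31222534179688)
handle 197 [0.5753 0.0249 0.0953] ((0.5806288719177246, 0.027769535779953003), (0.02729354240000248, 0.1274079829454422), 0.25672969222068787)
front 698 [0.6182 0.0253 0.1106] ((0.6219412684440613, 0.02541571855545044), (0.2794836461544037, 0.02629268541932106), 87.16754913330078)
tray 375 [0.5115 0.3485 0.0127] ((0.5083217620849609, 0.33998700976371765), (0.15244601666927338, 0.16964589059352875), 80.49662017822266)
view 2659 [ 0.4343 -0.3387  0.0482] ((0.43588754534721375, -0.3389175236225128), (0.14960861206054688, 0.18932336568832397), 6.839977741241455)
viewnear 2850 [ 0.2057 -0.3386  0.0478] ((0.20719650387763977, -0.34023934602737427), (0.15059205889701843, 0.18840841948986053), 22.76899528503418)
jar 205 [0.7437 0.3377 0.0651] ((0.7453261613845825, 0.3398027718067169), (0.04591755568981171, 0.04584565758705139), 34.79975509643555)
rock 272 [ 0.6996 -0.3529  0.0343] ((0.7017287611961365, -0.35483431816101074), (0.057813744992017746, 0.04
[... 485 characters left out ...]
ray([0.4111, 0.2819, 0.008 ])]
[[ 0.002  0.095  0.092  0.094  0.    -0.001  0.002 -0.004  0.007  0.003
  -0.001 -0.002  0.001]
 [ 0.001  0.097  0.097  0.097  0.096  0.095  0.097  0.091  0.    -0.
   0.003 -0.004 -0.006]
 [ 0.002  0.094  0.098  0.096  0.098  0.1    0.097  0.096  0.096  0.096
   0.095  0.09   0.002]
 [ 0.004  0.095  0.098  0.095  0.097  0.093  0.096  0.101  0.093  0.097
   0.099  0.096 -0.001]
 [ 0.     0.003  0.045  0.043  0.094  0.094  0.094  0.098  0.098  0.094
   0.099  0.098 -0.001]
 [ 0.    -0.004  0.001  0.005  0.001  0.     0.043  0.046  0.091  0.089
   0.094  0.096  0.004]
 [-0.003  0.004  0.001 -0.002  0.002  0.001  0.001  0.003 -0.001  0.003
   0.047  0.045  0.   ]]
```

Emit:
{"api": "apply_moves", "payload": {
  "targets": [
    [[39.3, -54.5, -6], -75.2, 2.6],
    [[39.3, -54.5, -6], -75.2, 2.6],
    [[39.3, -54.5, -6], -75.2, 2.6],
    [[39.3, -54.5, -6], -75.2, 2.6],
    [[39.3, -54.5, -6], -75.2, 2.6],
    [[39.3, -54.5, -6], -75.2, 2.6],
    [[39.3, -54.5, -6], -75.2, 2.6],
    [[39.3, -54.5, -6], -75.2, 2.6],
    [[39.3, -54.5, -6], -75.2, 2.6],
    [[39.3, -54.5, -6], -75.2, 2.6]
  ]
}}

```text
t: 1.35
tcp_pos: [0.5455, 0.0654, 0.1753]
tool_rot: [[0.048, 0.999, 0.0], [0.999, -0.048, 0.0], [0.0, 0.0, -1.0]]
force: [1.4, 1.5, 0.1]
gripper_width: 0.0264
grip_force: 0.0
```

Emit:
{"api": "apply_moves", "payload": {
  "targets": [
    [[0, 0, 0], 0, 2.6],
    [[0, 0, 0], 0, 2.6]
  ]
}}

```text
t: 1.6
tcp_pos: [0.5443, 0.0673, 0.1753]
tool_rot: [[0.048, 0.999, -0.001], [0.999, -0.048, 0.0], [0.0, -0.001, -1.0]]
force: [-0.0, 0.7, 0.2]
gripper_width: 0.0259
grip_force: 0.0
```

```bash
python3 - <<'E'
from h import *
o=arm.get_obs();print(o['t'],o['tcp_pos'],o['tool_rot'][0],o['gripper_width'])
c=arm.read_camera('wrist');cv2.imwrite('pics/w1.png',c['image']);print(c['fx'],c['cx'],c['cy'],c['rvec'],c['tvec'])
c=arm.read_camera('scene');W=pts(c)
w=W.reshape(-1,3);w=w[(w[:,2]>.085)&(w[:,2]<.102)&(w[:,0]<.6)&(w[:,0]>.54)&(abs(w[:,1]-.027)<.08)];print(len(w),np.median(w,0),cv2.minAreaRect(w[:,:2].astype(np.float32)))
E
```

```text
1.6 [0.54429302 0.06732884 0.17531459] [ 0.04813286  0.99884028 -0.00115141] 0.02589840870452098
325.19226210127806 276.53004294355816 212.203971312526 [-2.83619575  0.06904208  0.01197248] [-0.54105144  0.06641414  0.35485696]
282 [0.57742286 0.02735144 0.09377094] ((0.5813143253326416, 0.027615834027528763), (0.12880387902259827, 0.026584047824144363), 86.30705261230469)
```

View pics/w1.png

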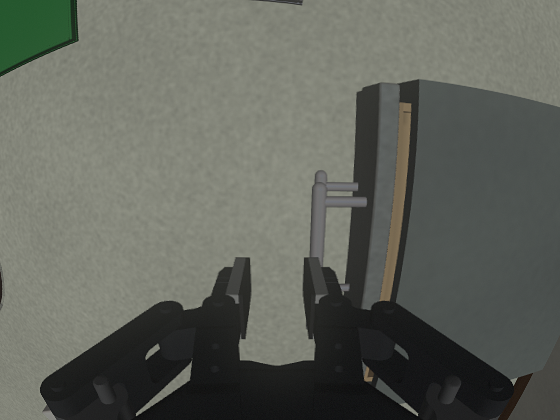

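The wrist view shows the upper handle bar at about (320,178) to (316,255). The lower bar is just beneath it and the left finger tip is at (240,260).

```bash
cat >> h.py <<'E'
def wray(c,u,v,h):
    R=cv2.Rodrigues(np.array(c['rvec'],float))[0];t=np.array(c['tvec'],float).ravel()
    d=np.array([u-c['cx'],v-c['cy']]);r=np.hypot(*d);th=r/c['fx']
    d=R.T@np.array([*(d/r*np.sin(th)),np.cos(th)]);o=-R.T@t
    return o+d*(h-o[2])/d[2]
E
python3 - <<'E'
from h import *
c=arm.read_camera('wrist')
for p in [(320.5,178),(319,200),(317.5,230),(317,250)]:
    print(p,wray(c,*p,.091).round(4),c['z_map'][p[1],int(p[0])])
g=cv2.cvtColor(c['image'],cv2.COLOR_BGR2GRAY)
for v in(210,220,235,245):print(v,g[v,300:340])
E
```

```text
(320.5, 178) [0.578  0.0968 0.091 ] 0.27610135
(319, 200) [0.5767 0.0805 0.091 ] 0.23067707
(317.5, 230) [0.5754 0.0572 0.091 ] 0.23708114
(317, 250) [0.575  0.0407 0.091 ] 0.24134642
210 [135 134 133 135 137 137 138 138 138 138 135  73  76  88  97 105 109 111
 111 111 112 112 111 107  99  93 112 132 129 132 133 135 135 134 135 136
 137 137 134 132]
220 [137 137 138 137 135 133 133 133 135 138 135  63  80  92  99 106 111 111
 111 112 111 111 110 104  94 108 140 141 140 138 136 134 133 131 131 130
 130 132 134 135]
235 [134 135 136 135 135 134 133 135 136 133  71  75  87  97 104 109 110 111
 111 112 111 110 105  95 102 127 131 131 131 131 131 131 132 132 132 133
 133 133 131 131]
245 [134 134 134 134 134 134 135 134 134 126  63  81  93 100 106 110 111 110
 111 112 110 108 100  95 118 135 133 133 132 130 129 131 132 135 136 136
 135 135 133 132]
```

Emit:
{"api": "apply_moves", "payload": {
  "targets": [
    [[3.0, -4.0, 0], 0, 2.6],
    [[3.0, -4.0, -4], 0, 2.6],
    [[3.0, -4.0, -7], 0, 2.6],
    [[3.0, -4.0, -10.2], 0, 2.6],
    [[3.0, -4.0, -10.2], 0, 2.6],
    [[3.0, -4.0, -10.2], 0, 0.6],
    [[3.0, -4.0, -10.2], 0, 0.6],
    [[3.0, -4.0, -10.2], 0, 0.6],
    [[3.0, -4.0, -10.2], 0, 0.6]
  ]
}}

```text
t: 2.88
tcp_pos: [0.5755, 0.0279, 0.0751]
tool_rot: [[0.047, 0.999, 0.002], [0.999, -0.047, 0.001], [0.001, 0.002, -1.0]]
force: [-0.2, 5.3, 4.7]
gripper_width: 0.0088
grip_force: 59.2
```

Emit:
{"api": "apply_moves", "payload": {
  "targets": [
    [[-1, 0.05, 0], 0, 0.6],
    [[-2.5, 0.12, 0], 0, 0.6],
    [[-4.0, 0.19, 0], 0, 0.6],
    [[-5.5, 0.26, 0], 0, 0.6],
    [[-7, 0.33, 0], 0, 0.6],
    [[-8.5, 0.4, 0], 0, 0.6],
    [[-10, 0.47, 0], 0, 0.6],
    [[-11.5, 0.54, 0], 0, 0.6],
    [[-13, 0.61, 0], 0, 0.6],
    [[-14, 0.66, 0], 0, 0.6]
  ]
}}

```text
t: 4.12
tcp_pos: [0.4354, 0.0349, 0.075]
tool_rot: [[0.047, 0.999, 0.003], [0.999, -0.047, 0.002], [0.002, 0.003, -1.0]]
force: [2.4, 9.3, 4.4]
gripper_width: 0.0087
grip_force: 59.6
```

```bash
python3 - <<'E'
from h import *
c=arm.read_camera('top');cv2.imwrite('pics/t2.png',cv2.resize(c['image'][60:230,190:350],None,fx=3.5,fy=3.5,interpolation=cv2.INTER_CUBIC))
o=arm.get_obs();print(o['t'],o['tcp_pos'],o['gripper_width'],o['force'])
E
```

```text
4.175 [0.43444218 0.03493472 0.07503901] 0.009164577265856379 [-0.21760187  9.7054051   5.94303917]
```

View pics/t2.png

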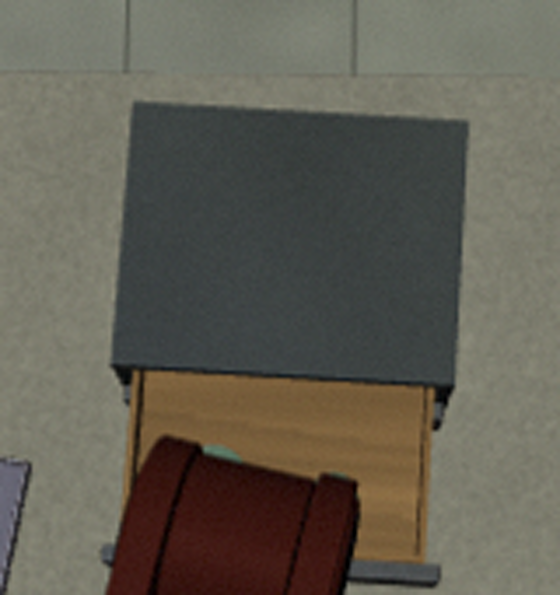

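The drawer is open, with greenish glass peeking out at (220,453) and the forearm hiding the rest. Next I release, lift and look with the wrist camera.

Emit:
{"api": "apply_moves", "payload": {
  "targets": [
    [[0, 0, 0], 0, 2.6],
    [[0, 0, 0], 0, 2.6],
    [[0, 0, 0], 0, 2.6],
    [[0, 0, 4], 0, 2.6],
    [[0, 0, 10], 0, 8.3],
    [[0, 0, 16], 0, 8.3],
    [[2, -5, 17], 0, 8.3],
    [[2, -10, 17], 0, 8.3],
    [[2, -10, 17], 0, 8.3]
  ]
}}

```text
t: 5.3
tcp_pos: [0.4548, -0.069, 0.2435]
tool_rot: [[0.052, 0.999, -0.001], [0.999, -0.052, -0.001], [-0.001, -0.0, -1.0]]
force: [-0.0, 1.1, -0.3]
gripper_width: 0.0829
grip_force: 0.0
```

```bash
python3 - <<'E'
from h import *
c=arm.read_camera('wrist');cv2.imwrite('pics/w3.png',c['image']);np.save('w3.npy',c,allow_pickle=True)
o=arm.get_obs();print(o['t'],o['tcp_pos'],o['gripper_width'],o['force'])
E
```

```text
5.35 [ 0.45467195 -0.06747027  0.24348369] 0.08299203570329294 [-0.23045812  0.47715256  0.08949198]
```

View pics/w3.png

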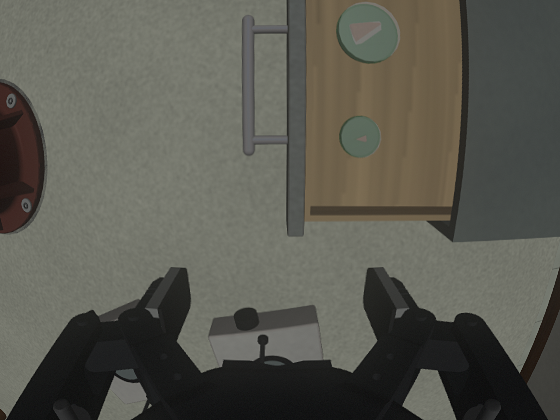

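The wrist view shows the wide dish at (368,32), the small dish at (360,137), the front panel at columns 288-305 and the drawer handle at column 248.

```bash
python3 - <<'E'
from h import *
c=np.load('w3.npy',allow_pickle=True).item();im=c['image'].astype(int)
m=((im[...,1]-im[...,2]>4)).astype(np.uint8);m[:,:310]=0;m[:,455:]=0;m[200:]=0
m=cv2.morphologyEx(m,cv2.MORPH_CLOSE,np.ones((5,5),np.uint8))
for k in cv2.findContours(m,0,1)[0]:
    if cv2.contourArea(k)<200: continue
    h=cv2.convexHull(k)
    for z in(.092,.086,.072):
        q=np.array([wray(c,*p[0],z)[:2] for p in h],np.float32);ce,r=cv2.minEnclosingCircle(q);print(cv2.boundingRect(k),z,np.round(ce,4),round(r,4))
for n,p,z in [('panel in top',(305,30),.111),('panel in130',(305,130),.111),('cabtop edge',(463,30),.124),('handle mid',(248,85),.091),('handle end',(249,152),.091),('handle end2',(248,18),.091),('wall R',(400,210),.102)]:
    print(n,wray(c,*p,z).round(4))
E
```

```text
(339, 116, 41, 41) 0.092 [ 0.5346 -0.0168] 0.0196
(339, 116, 41, 41) 0.086 [ 0.5362 -0.0172] 0.02
(339, 116, 41, 41) 0.072 [ 0.5397 -0.0182] 0.021
(336, 4, 62, 59) 0.092 [0.5463 0.0809] 0.0296
(336, 4, 62, 59) 0.086 [0.5481 0.0824] 0.0302
(336, 4, 62, 59) 0.072 [0.5522 0.0859] 0.0316
panel in top [0.487  0.0776 0.111 ]
panel in130 [ 0.4828 -0.0087  0.111 ]
cabtop edge [0.6294 0.085  0.124 ]
handle mid [0.4356 0.0338 0.091 ]
handle end [ 0.4327 -0.0273  0.091 ]
handle end2 [0.4388 0.0972 0.091 ]
wall R [ 0.5735 -0.0866  0.102 ]
```

Emit:
{"api": "apply_moves", "payload": {
  "targets": [
    [[9.2, 14.8, -4], 90, 8.3],
    [[9.2, 14.8, -4], 90, 8.3],
    [[9.2, 14.8, -4], 90, 8.3],
    [[9.2, 14.8, -4], 90, 8.3],
    [[9.2, 14.8, -4], 90, 8.3],
    [[9.2, 14.8, -4], 90, 8.3],
    [[9.2, 14.8, -4], 90, 8.3],
    [[9.2, 14.8, -4], 90, 8.3],
    [[9.2, 14.8, -4], 90, 8.3],
    [[9.2, 14.8, -4], 90, 8.3]
  ]
}}

```text
t: 6.6
tcp_pos: [0.5464, 0.0829, 0.2037]
tool_rot: [[-0.999, 0.047, -0.0], [0.047, 0.999, 0.0], [0.0, 0.0, -1.0]]
force: [0.1, -0.1, -0.2]
gripper_width: 0.0832
grip_force: 0.0
```

```bash
python3 - <<'E'
from h import *
c=arm.read_camera('wrist');cv2.imwrite('pics/w4.png',c['image']);np.save('w4.npy',c,allow_pickle=True)
o=arm.get_obs();print(o['t'],o['tcp_pos'],o['tool_rot'].__repr__(),o['gripper_width'],o['force'])
E
```

```text
6.65 [0.54645707 0.08271651 0.20366421] array([[-9.98838331e-01,  4.81862633e-02, -2.69199598e-04],
       [ 4.81862136e-02,  9.98838352e-01,  1.87995877e-04],
       [ 2.77945702e-04,  1.74805779e-04, -9.99999946e-01]]) 0.08285651574573634 [-0.65099775 -0.7436097  -0.21031906]
```

View pics/w4.png

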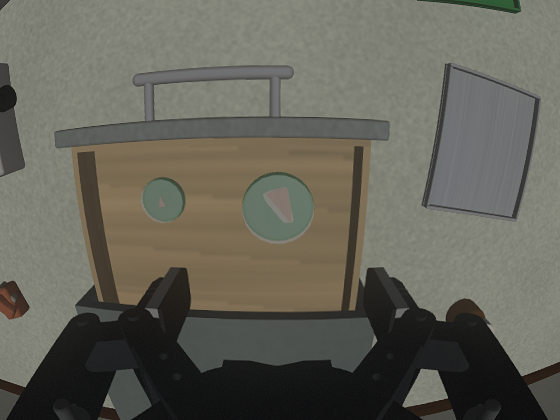

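The wide dish is now almost on axis at (278,206), between the fingers, with the small dish at (163,200). I refine the centre from this view.

```bash
python3 - <<'E'
from h import *
c=np.load('w4.npy',allow_pickle=True).item();im=c['image'].astype(int)
m=((im[...,1]-im[...,2]>4)).astype(np.uint8);m[:,:110]=0;m[:,330:]=0;m[250:]=0;m[:155]=0
m=cv2.morphologyEx(m,cv2.MORPH_CLOSE,np.ones((5,5),np.uint8))
for k in cv2.findContours(m,0,1)[0]:
    if cv2.contourArea(k)<200: continue
    h=cv2.convexHull(k)
    for z in(.092,.086):
        q=np.array([wray(c,*p[0],z)[:2] for p in h],np.float32);ce,r=cv2.minEnclosingCircle(q);print(cv2.boundingRect(k),z,np.round(ce,4),round(r,4))
# tray corners in this view at rim .014
for p in [(447,65),(539,98),(517,218),(424,206)]: print(p,wray(c,*p,.014).round(4))
E
```

```text
(142, 178, 43, 44) 0.092 [ 0.5345 -0.0135] 0.0197
(142, 178, 43, 44) 0.086 [ 0.536  -0.0159] 0.0202
(242, 172, 72, 69) 0.092 [0.5464 0.0829] 0.0294
(242, 172, 72, 69) 0.086 [0.5481 0.0828] 0.0301
(447, 65) [0.4149 0.2754 0.014 ]
(539, 98) [0.4381 0.423  0.014 ]
(517, 218) [0.5982 0.3996 0.014 ]
(424, 206) [0.5755 0.2495 0.014 ]
```

Emit:
{"api": "apply_moves", "payload": {
  "targets": [
    [[0, 0, -5], 0, 8.2],
    [[0, 0, -8], 0, 8.2],
    [[0, 0, -10.5], 0, 8.2],
    [[0, 0, -12.5], 0, 8.2],
    [[0, 0, -13.3], 0, 8.2],
    [[0, 0, -13.3], 0, 7.2],
    [[0, 0, -13.3], 0, 6.4],
    [[0, 0, -13.3], 0, 5.4],
    [[0, 0, -13.3], 0, 5.4],
    [[0, 0, -13.3], 0, 5.4]
  ]
}}

```text
t: 7.9
tcp_pos: [0.548, 0.0818, 0.0725]
tool_rot: [[-0.999, 0.048, 0.003], [0.048, 0.999, -0.0], [-0.003, 0.0, -1.0]]
force: [-0.3, 0.6, 6.4]
gripper_width: 0.058
grip_force: 64.4
```

Emit:
{"api": "apply_moves", "payload": {
  "targets": [
    [[0, 0, 0.5], 0, 5.4],
    [[0, 0, 2], 0, 5.4],
    [[0, 0, 4], 0, 5.4],
    [[0, 0, 6], 0, 5.4],
    [[0, 0, 8], 0, 5.4],
    [[0, 0, 10], 0, 5.4],
    [[0, 0, 11], 0, 5.4],
    [[0, 0, 11], 0, 5.4]
  ]
}}

```text
t: 8.9
tcp_pos: [0.5472, 0.0818, 0.1815]
tool_rot: [[-0.999, 0.048, 0.001], [0.048, 0.999, -0.0], [-0.001, 0.0, -1.0]]
force: [-0.6, -0.7, -0.1]
gripper_width: 0.058
grip_force: 64.2
```

```bash
python3 - <<'E'
from h import *
o=arm.get_obs();print(o['t'],o['tcp_pos'],o['gripper_width'],o['grip_force'],o['force'])
c=arm.read_camera('wrist');s=arm.read_camera('scene')
R=cv2.Rodrigues(np.array(s['rvec'],float))[0];q=s['tvec'].ravel()+R@np.array([.547,.083,.19]);u,v=int(q[0]/q[2]*s['fx']+s['cx']),int(q[1]/q[2]*s['fy']+s['cy'])
a=cv2.resize(s['image'][max(v-60,0):v+60,u-60:u+60],(420,420),interpolation=cv2.INTER_CUBIC)
cv2.imwrite('pics/g5.png',np.hstack([c['image'][:,90:470],a]))
E
```

```text
8.9 [0.54716384 0.08181466 0.18147402] 0.057969236825918175 64.19580817222595 [-0.57165269 -0.67048715 -0.07718317]
```

View pics/g5.png

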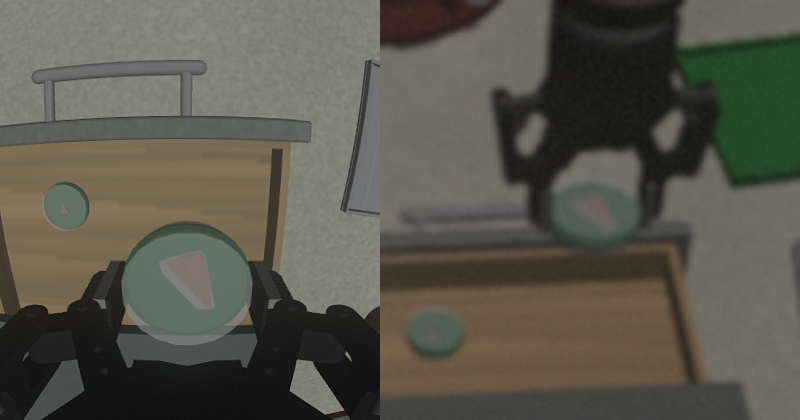

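Emit:
{"api": "apply_moves", "payload": {
  "targets": [
    [[-0.5, -2, 0], 0, 5.4],
    [[-1.6, -6, 0], 0, 5.4],
    [[-2.9, -11, 0], 0, 5.4],
    [[-4.2, -16, 0], 0, 5.4],
    [[-5.5, -21, 0], 0, 5.4],
    [[-6.8, -26, 0], 0, 5.4],
    [[-8.2, -31, 0], 0, 5.4],
    [[-9.5, -36, 0], 0, 5.4],
    [[-10.5, -40, 0], 0, 5.4],
    [[-11.1, -42.2, -1], 0, 5.4]
  ]
}}

```text
t: 10.25
tcp_pos: [0.435, -0.3419, 0.1701]
tool_rot: [[-0.999, 0.049, -0.0], [0.049, 0.999, 0.0], [0.0, 0.0, -1.0]]
force: [0.4, -0.1, -0.8]
gripper_width: 0.0578
grip_force: 64.2
```

Emit:
{"api": "apply_moves", "payload": {
  "targets": [
    [[0, 0, -1.5], 0, 5.4],
    [[0, 0, -3.5], 0, 5.4],
    [[0, 0, -4.5], 0, 5.4],
    [[0, 0, -5.1], 0, 5.4],
    [[0, 0, -5.1], 0, 5.4]
  ]
}}

```text
t: 10.88
tcp_pos: [0.4359, -0.3397, 0.1196]
tool_rot: [[-0.999, 0.047, -0.0], [0.047, 0.999, 0.0], [0.0, 0.0, -1.0]]
force: [-0.8, -0.3, -0.4]
gripper_width: 0.0577
grip_force: 64.2
```

```bash
python3 - <<'E'
from h import *
o=arm.get_obs();print(o['t'],o['tcp_pos'],o['gripper_width'],o['grip_force'],o['force'])
c=arm.read_camera('wrist');np.save('w6.npy',c,allow_pickle=True)
s=arm.read_camera('scene');W=pts(s);im=s['image'].astype(int)
cv2.imwrite('pics/g6.png',np.hstack([c['image'][:,90:470],cv2.resize(s['image'][165:265,90:200],(420,420),interpolation=cv2.INTER_CUBIC)]))
m=((im[...,1]-im[...,2]>4)&(abs(W[...,0]-.436)<.05)&(abs(W[...,1]+.34)<.05)&(W[...,2]>.1))
print(m.sum(),np.median(W[m],0))
im=c['image'].astype(int);m=((im[...,1]-im[...,2]>4)).astype(np.uint8)
k=max(cv2.findContours(m,0,1)[0],key=cv2.contourArea);h=cv2.convexHull(k)
q=np.array([wray(c,*p[0],.140)[:2] for p in h],np.float32);print(cv2.boundingRect(k),cv2.minEnclosingCircle(q),cv2.fitEllipse(q))
E
```

```text
10.875 [ 0.43588122 -0.33966016  0.11957579] 0.05767518990705561 64.21850681304932 [-0.83990548 -0.28380358 -0.37329808]
295 [ 0.44914939 -0.34097172  0.13848751]
(214, 186, 127, 150) ((0.42380037903785706, -0.3405865728855133), 0.03600836917757988) ((0.42521145939826965, -0.33997491002082825), (0.05590851232409477, 0.07240040600299835), 87.89978790283203)
```

View pics/g6.png

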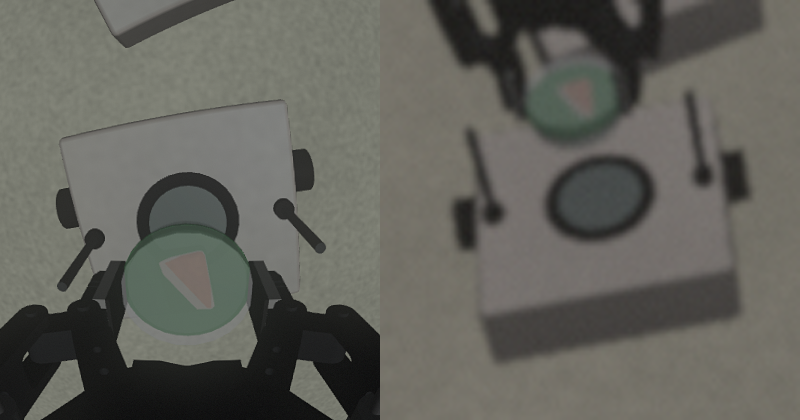

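The dish is held level. The window lies at crop (597,197) in the scene view, with pin tips at about (469,131) and (690,95). I check the dish and window numerically in the same view.

```bash
python3 - <<'E'
from h import *
c=np.load('w6.npy',allow_pickle=True).item();s=arm.read_camera('scene')
f=lambda x,y:(90+(x-380)*110/420,165+y*100/420)
for n,p,z in [('win',(600,197),.048),('pinA',(469,130),.120),('pinB',(690,93),.120)]:
    print(n,f(*p),ray(s,*f(*p),z).round(4))
im=s['image'].astype(int);m=((im[...,1]-im[...,2]>8)).astype(np.uint8);m[:165]=0;m[202:]=0;m[:,:125]=0;m[:,160:]=0
k=max(cv2.findContours(m,0,1)[0],key=cv2.contourArea);h=cv2.convexHull(k)
print(cv2.boundingRect(k));
for z in(.13,.14):
    q=np.array([ray(s,*p[0],z)[:2] for p in h],np.float32);print(z,q.min(0),q.max(0),cv2.minEnclosingCircle(q))
# wrist
for n,p,z in [('pinA',(322,250),.12),('pinB',(62,289),.12),('win far rim',(188,172),.048),('pinAbase',(283,209),.048),('pinBbase',(95,238),.048)]:
    print('w',n,wray(c,p[0]+90,p[1],z).round(4))
for z in(.140,):
    q=np.array([wray(c,x+90,y,z)[:2] for x,y in [(123,280),(251,280),(188,223),(188,334)]]);print('dish',q)
E
```

```text
win (147.61904761904762, 211.9047619047619) [ 0.4361 -0.338   0.048 ]
pinA (113.30952380952381, 195.95238095238096) [ 0.4443 -0.4054  0.12  ]
pinB (171.1904761904762, 187.14285714285714) [ 0.4288 -0.2694  0.12  ]
(128, 180, 24, 18)
0.13 [ 0.40606812 -0.36952916] [ 0.4655441 -0.3149692] ((0.43591976165771484, -0.3405105471611023), 0.02996109426021576)
0.14 [ 0.41716108 -0.36656407] [ 0.47591522 -0.31266633] ((0.4466504156589508, -0.3378976285457611), 0.029598673805594444)
w pinA [ 0.4283 -0.2709  0.12  ]
w pinB [ 0.4448 -0.4074  0.12  ]
w win far rim [ 0.3994 -0.3377  0.048 ]
w pinAbase [ 0.4283 -0.2715  0.048 ]
w pinBbase [ 0.444  -0.4077  0.048 ]
dish [[ 0.42819378 -0.36758286]
 [ 0.43082569 -0.31202902]
 [ 0.4031933  -0.33817224]
 [ 0.45885232 -0.34071346]]
```

Emit:
{"api": "apply_moves", "payload": {
  "targets": [
    [[0, 0, 0.05], 0, 5.4],
    [[0, 0, 0.05], 0, 5.4],
    [[0, 0, 0.05], 0, 5.4],
    [[0, 0, 0.05], 0, 5.4],
    [[0, 0, 0.05], 0, 5.4],
    [[0, 0, 0.05], 0, 5.4],
    [[0, 0, 0.05], 0, 5.4],
    [[0, 0, 0.05], 0, 5.4],
    [[0, 0, 0.05], 0, 5.4],
    [[0, 0, 0.05], 0, 5.4]
  ]
}}

```text
t: 12.28
tcp_pos: [0.4357, -0.3402, 0.1202]
tool_rot: [[-0.999, 0.047, -0.0], [0.047, 0.999, 0.0], [0.0, 0.0, -1.0]]
force: [-0.1, 1.2, -0.1]
gripper_width: 0.0578
grip_force: 64.2
```

Emit:
{"api": "apply_moves", "payload": {
  "targets": [
    [[0, 0, 0], 0, 5.4],
    [[0, 0, 0], 0, 5.4],
    [[0, 0, 0], 0, 5.4],
    [[0, 0, 0], 0, 5.4],
    [[0, 0, 0], 0, 5.4],
    [[0, 0, 0], 0, 5.4],
    [[0, 0, 0], 0, 5.4],
    [[0, 0, 0], 0, 5.4],
    [[0, 0, 0], 0, 5.4],
    [[0, 0, 0], 0, 5.4]
  ]
}}

```text
t: 13.52
tcp_pos: [0.4357, -0.3401, 0.1202]
tool_rot: [[-0.999, 0.047, -0.0], [0.047, 0.999, 0.0], [0.0, 0.0, -1.0]]
force: [0.5, -0.6, -0.6]
gripper_width: 0.0582
grip_force: 64.2
```

Emit:
{"api": "apply_moves", "payload": {
  "targets": [
    [[0, 0, 1], 0, 5.4],
    [[0, 0, 3.5], 0, 5.4],
    [[0, 0, 6], 0, 5.4],
    [[0.2, 2, 7], 0, 5.4],
    [[0.6, 6, 7], 0, 5.4],
    [[1.2, 11, 7], 0, 5.4],
    [[1.7, 16, 7], 0, 5.4],
    [[2.2, 21, 7], 0, 5.4],
    [[2.8, 26, 7], 0, 5.4],
    [[3.2, 30, 7], 0, 5.4]
  ]
}}

```text
t: 14.78
tcp_pos: [0.4672, -0.0373, 0.1902]
tool_rot: [[-0.999, 0.046, 0.0], [0.046, 0.999, 0.0], [-0.0, 0.0, -1.0]]
force: [-0.0, 0.1, -0.0]
gripper_width: 0.0577
grip_force: 64.3
```

Emit:
{"api": "apply_moves", "payload": {
  "targets": [
    [[0.4, 4, 0], 0, 5.4],
    [[0.9, 9, 0], 0, 5.4],
    [[1.5, 14, 0], 0, 5.4],
    [[2, 19, 0], 0, 5.4],
    [[2.5, 24, 0], 0, 5.4],
    [[3, 29, 0], 0, 5.4],
    [[3.5, 33, 0], 0, 5.4],
    [[3.9, 36, 0], 0, 5.4],
    [[4, 37.9, 0], 0, 5.4],
    [[4, 37.9, 0], 0, 5.4]
  ]
}}

```text
t: 16.02
tcp_pos: [0.5069, 0.3398, 0.19]
tool_rot: [[-0.999, 0.046, -0.001], [0.046, 0.999, -0.0], [0.001, -0.0, -1.0]]
force: [-0.2, -0.6, -1.0]
gripper_width: 0.0577
grip_force: 64.3
```

```bash
python3 - <<'E'
from h import *
o=arm.get_obs();print(o['t'],o['tcp_pos'],o['gripper_width'],o['grip_force'],o['force'])
c=arm.read_camera('wrist')
cv2.imwrite('pics/g7.png',c['image'])
E
```

```text
16.025 [0.50692251 0.33976253 0.18998798] 0.05770055316126714 64.29318308830261 [-0.22168445 -0.64109802 -0.98333219]
```

View pics/g7.png

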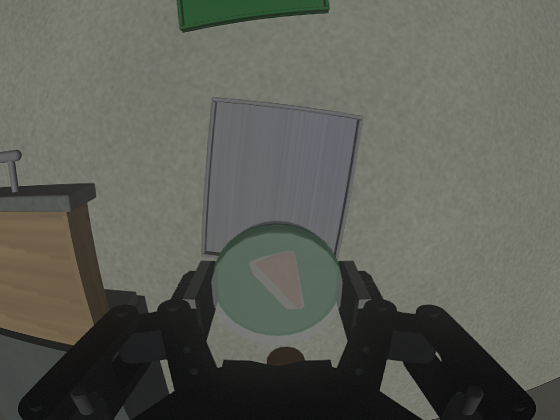

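The tray sits below the dish, spanning columns 202-362 and rows 98-255. I lower and watch the force near the floor.

Emit:
{"api": "apply_moves", "payload": {
  "targets": [
    [[0, 0, -2], 0, 5.4],
    [[0, 0, -6], 0, 5.4],
    [[0, 0, -10], 0, 5.4],
    [[0, 0, -13], 0, 5.4],
    [[0, 0, -15.5], 0, 5.4],
    [[0, 0, -17], 0, 5.4],
    [[0, 0, -17.8], 0, 5.4],
    [[0, 0, -18.0], 0, 5.4],
    [[0, 0, -18.0], 0, 5.4]
  ]
}}

```text
t: 17.2
tcp_pos: [0.5083, 0.339, 0.011]
tool_rot: [[-0.999, 0.048, 0.001], [0.048, 0.999, 0.001], [-0.001, 0.001, -1.0]]
force: [-0.2, 0.1, -0.7]
gripper_width: 0.058
grip_force: 64.3
```

Emit:
{"api": "apply_moves", "payload": {
  "targets": [
    [[0, 0, -0.2], 0, 5.4],
    [[0, 0, -0.4], 0, 5.4],
    [[0, 0, -0.4], 0, 5.4]
  ]
}}

```text
t: 17.58
tcp_pos: [0.5077, 0.3389, 0.0062]
tool_rot: [[-0.999, 0.047, -0.0], [0.047, 0.999, 0.0], [0.0, 0.0, -1.0]]
force: [0.2, 0.6, -0.4]
gripper_width: 0.058
grip_force: 64.3
```

Emit:
{"api": "apply_moves", "payload": {
  "targets": [
    [[0, 0, -0.1], 0, 5.4],
    [[0, 0, -0.2], 0, 5.4],
    [[0, 0, -0.2], 0, 5.4]
  ]
}}

```text
t: 17.95
tcp_pos: [0.5078, 0.3389, 0.0045]
tool_rot: [[-0.999, 0.047, 0.0], [0.047, 0.999, 0.0], [-0.0, 0.0, -1.0]]
force: [-0.9, -0.5, 3.2]
gripper_width: 0.0577
grip_force: 64.7
```

Emit:
{"api": "apply_moves", "payload": {
  "targets": [
    [[0, 0, -0.05], 0, 5.4],
    [[0, 0, -0.05], 0, 5.4],
    [[0, 0, -0.05], 0, 5.4]
  ]
}}

```text
t: 18.32
tcp_pos: [0.5078, 0.3389, 0.0045]
tool_rot: [[-0.999, 0.047, 0.0], [0.047, 0.999, 0.0], [-0.0, 0.0, -1.0]]
force: [-4.4, -1.2, 8.5]
gripper_width: 0.0576
grip_force: 65.1
```

Emit:
{"api": "apply_moves", "payload": {
  "targets": [
    [[0, 0, 0], 0, 5.9],
    [[0, 0, 0], 0, 6.4],
    [[0, 0, 0], 0, 7.5],
    [[0, 0, 0], 0, 8],
    [[0, 0, 0], 0, 8],
    [[0, 0, 3], 0, 8],
    [[0, 0, 8], 0, 8],
    [[0, 0, 13], 0, 8],
    [[0, 0, 18], 0, 8],
    [[0, 0, 18], 0, 8]
  ]
}}

```text
t: 19.58
tcp_pos: [0.51, 0.3398, 0.1889]
tool_rot: [[-0.999, 0.047, 0.007], [0.047, 0.999, 0.003], [-0.007, 0.003, -1.0]]
force: [-0.3, -0.4, -0.7]
gripper_width: 0.0801
grip_force: 0.0
```

```bash
python3 - <<'E'
from h import *
o=arm.get_obs();print(o['t'],o['tcp_pos'],o['gripper_width'])
s=arm.read_camera('scene');c=arm.read_camera('wrist')
cv2.imwrite('pics/g8.png',np.hstack([c['image'][:,90:470],cv2.resize(s['image'][160:300,230:460],(420,256))[:420] if 0 else cv2.copyMakeBorder(cv2.resize(s['image'][180:360,230:460],(420,329)),0,91,0,0,0)]))
im=c['image'].astype(int);m=((im[...,1]-im[...,2]>8)).astype(np.uint8);m[:120]=0
k=max(cv2.findContours(m,0,1)[0],key=cv2.contourArea);h=cv2.convexHull(k)
q=np.array([wray(c,*p[0],.024)[:2] for p in h],np.float32);print(cv2.boundingRect(k),cv2.minEnclosingCircle(q))
W=pts(s);w=W.reshape(-1,3);b=w[(abs(w[:,0]-.436)<.03)&(abs(w[:,1]-.034)<.06)&(w[:,2]>.08)&(w[:,2]<.105)];print('handle',len(b),np.median(b,0))
E
```

```text
19.575 [0.50999945 0.33978295 0.18886618] 0.08011391279993094
(246, 160, 61, 59) ((0.5065528154373169, 0.33817052841186523), 0.029635988175868988)
handle 219 [0.43921949 0.03226415 0.09321661]
```

View pics/g8.png

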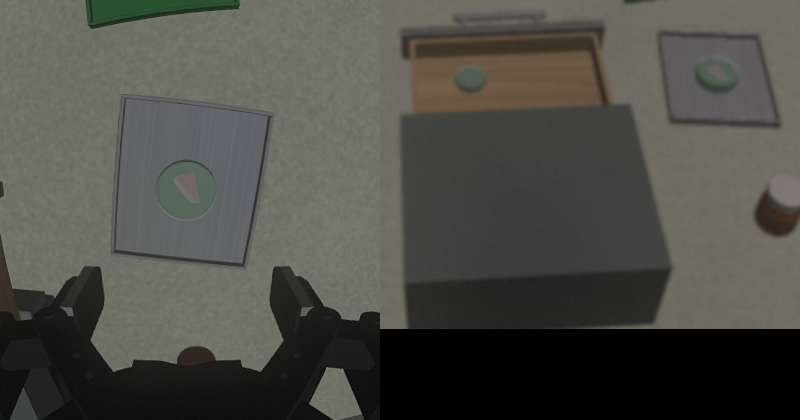

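The dish lies flat in the tray at (0.507, 0.338). Now I go back to the handle with the earlier grasp pose.

Emit:
{"api": "apply_moves", "payload": {
  "targets": [
    [[-7.4, -30.4, 0], -90, 2.6],
    [[-7.4, -30.4, 0], -90, 2.6],
    [[-7.4, -30.4, 0], -90, 2.6],
    [[-7.4, -30.4, 0], -90, 2.6],
    [[-7.4, -30.4, 0], -90, 2.6],
    [[-7.4, -30.4, 0], -90, 2.6],
    [[-7.4, -30.4, 0], -90, 2.6],
    [[-7.4, -30.4, 0], -90, 2.6],
    [[-7.4, -30.4, 0], -90, 2.6],
    [[-7.4, -30.4, 0], -90, 2.6]
  ]
}}

```text
t: 20.92
tcp_pos: [0.433, 0.035, 0.1823]
tool_rot: [[0.047, 0.999, -0.002], [0.999, -0.047, 0.0], [0.0, -0.002, -1.0]]
force: [-0.6, -0.2, -0.5]
gripper_width: 0.0262
grip_force: 0.0
```

Emit:
{"api": "apply_moves", "payload": {
  "targets": [
    [[0, 0, 0], 0, 2.6],
    [[0, 0, 0], 0, 2.6]
  ]
}}

```text
t: 21.18
tcp_pos: [0.4336, 0.0349, 0.1834]
tool_rot: [[0.046, 0.999, -0.0], [0.999, -0.046, 0.0], [0.0, -0.0, -1.0]]
force: [0.5, -1.0, -0.5]
gripper_width: 0.0264
grip_force: 0.0
```

```bash
python3 - <<'E'
from h import *
o=arm.get_obs();print(o['t'],o['tcp_pos'],o['tool_rot'][0],o['gripper_width'])
c=arm.read_camera('wrist');g=cv2.cvtColor(c['image'],cv2.COLOR_BGR2GRAY)
cv2.imwrite('pics/g9.png',c['image'])
E
```

```text
21.175 [0.43357881 0.03491542 0.18337796] [ 4.64310223e-02  9.98921376e-01 -4.94688495e-04] 0.026411658577779013
```

View pics/g9.png

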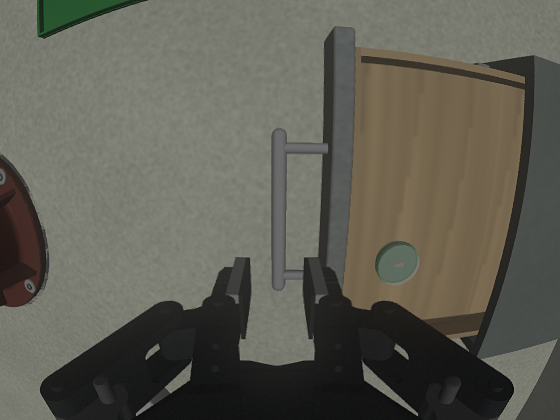

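The bar runs along column 279, midway between the fingers at columns 248 and 304. I descend, grip and push.

Emit:
{"api": "apply_moves", "payload": {
  "targets": [
    [[0.1, 0, -4], 0, 2.6],
    [[0.1, 0, -7.5], 0, 2.6],
    [[0.1, 0, -10.9], 0, 2.6],
    [[0.1, 0, -10.9], 0, 2.6],
    [[0.1, 0, -10.9], 0, 0.6],
    [[0.1, 0, -10.9], 0, 0.6],
    [[0.1, 0, -10.9], 0, 0.6],
    [[0.1, 0, -10.9], 0, 0.6]
  ]
}}

```text
t: 22.22
tcp_pos: [0.4357, 0.0347, 0.0761]
tool_rot: [[0.047, 0.999, 0.002], [0.999, -0.047, -0.0], [-0.0, 0.002, -1.0]]
force: [-1.7, 0.8, 6.7]
gripper_width: 0.0087
grip_force: 59.5
```

Emit:
{"api": "apply_moves", "payload": {
  "targets": [
    [[1, -0.05, 0], 0, 0.6],
    [[2.5, -0.12, 0], 0, 0.6],
    [[4.0, -0.19, 0], 0, 0.6],
    [[5.5, -0.26, 0], 0, 0.6],
    [[7, -0.33, 0], 0, 0.6],
    [[8.5, -0.4, 0], 0, 0.6],
    [[10, -0.47, 0], 0, 0.6],
    [[11.5, -0.54, 0], 0, 0.6],
    [[13, -0.61, 0], 0, 0.6],
    [[13.6, -0.64, 0], 0, 0.6]
  ]
}}

```text
t: 23.48
tcp_pos: [0.5723, 0.0279, 0.0761]
tool_rot: [[0.048, 0.999, 0.002], [0.999, -0.048, -0.001], [-0.001, 0.002, -1.0]]
force: [-2.2, -1.1, 7.9]
gripper_width: 0.0086
grip_force: 59.7
```

Emit:
{"api": "apply_moves", "payload": {
  "targets": [
    [[0.3, 0, 0], 0, 0.6],
    [[0.5, 0, 0], 0, 0.6],
    [[0.5, 0, 0], 0, 0.6]
  ]
}}

```text
t: 23.85
tcp_pos: [0.577, 0.0276, 0.0761]
tool_rot: [[0.048, 0.999, 0.003], [0.999, -0.048, -0.002], [-0.001, 0.003, -1.0]]
force: [0.3, -2.3, 4.8]
gripper_width: 0.0088
grip_force: 59.5
```

Emit:
{"api": "apply_moves", "payload": {
  "targets": [
    [[0.2, 0, 0], 0, 0.6],
    [[0.4, 0, 0], 0, 0.6],
    [[0.4, 0, 0], 0, 0.6]
  ]
}}

```text
t: 24.22
tcp_pos: [0.5805, 0.0274, 0.0761]
tool_rot: [[0.048, 0.999, 0.002], [0.999, -0.048, -0.002], [-0.002, 0.002, -1.0]]
force: [-3.1, -3.5, 7.2]
gripper_width: 0.0088
grip_force: 59.7
```

Emit:
{"api": "apply_moves", "payload": {
  "targets": [
    [[0.2, 0, 0], 0, 0.6],
    [[0.4, 0, 0], 0, 0.6],
    [[0.4, 0, 0], 0, 0.6]
  ]
}}

```text
t: 24.6
tcp_pos: [0.5806, 0.0275, 0.076]
tool_rot: [[0.048, 0.999, -0.007], [0.999, -0.048, -0.003], [-0.003, -0.006, -1.0]]
force: [-24.9, -5.5, 21.8]
gripper_width: 0.0087
grip_force: 61.5
```

Emit:
{"api": "apply_moves", "payload": {
  "targets": [
    [[0.2, 0, 0], 0, 0.6],
    [[0.4, 0, 0], 0, 0.6],
    [[0.4, 0, 0], 0, 0.6]
  ]
}}

```text
t: 24.98
tcp_pos: [0.5807, 0.0275, 0.0759]
tool_rot: [[0.048, 0.999, -0.015], [0.999, -0.048, -0.003], [-0.004, -0.014, -1.0]]
force: [-45.7, -6.8, 37.3]
gripper_width: 0.0088
grip_force: 63.6
```

The drawer has hit its stop, so it is shut. I relax the push, release and retreat.

Emit:
{"api": "apply_moves", "payload": {
  "targets": [
    [[-0.6, 0, 0], 0, 0.6],
    [[-0.75, 0, 0], 0, 0.6],
    [[-0.75, 0, 0], 0, 2.4],
    [[-0.75, 0, 0], 0, 2.4],
    [[-0.75, 0, 0], 0, 2.4],
    [[-0.75, 0, 4], 0, 2.4],
    [[-0.75, 0, 9], 0, 2.4],
    [[-4, 0, 14], 0, 2.4],
    [[-8, 0, 16], 0, 2.4],
    [[-8, 0, 16], 0, 2.4]
  ]
}}

```text
t: 26.22
tcp_pos: [0.5074, 0.0286, 0.2374]
tool_rot: [[0.047, 0.999, 0.004], [0.999, -0.047, -0.001], [-0.001, 0.004, -1.0]]
force: [1.0, -0.5, 0.2]
gripper_width: 0.0241
grip_force: 0.0
```

```bash
python3 - <<'E'
from h import *
o=arm.get_obs();print(o['t'],o['tcp_pos'],o['force'])
s=arm.read_camera('scene');cv2.imwrite('pics/g10.png',s['image']);c=arm.read_camera('wrist');g=cv2.cvtColor(c['image'],cv2.COLOR_BGR2GRAY)
w=pts(s).reshape(-1,3)
b=w[(w[:,0]<.6)&(w[:,0]>.55)&(abs(w[:,1]-.027)<.05)&(w[:,2]>.085)&(w[:,2]<.105)];print('handle',len(b),np.median(b,0))
E
```

```text
26.225 [0.50741236 0.02855928 0.23743035] [ 1.02010435 -0.47533043  0.23263594]
handle 208 [0.58449423 0.02721142 0.09411551]
```

View pics/g10.png

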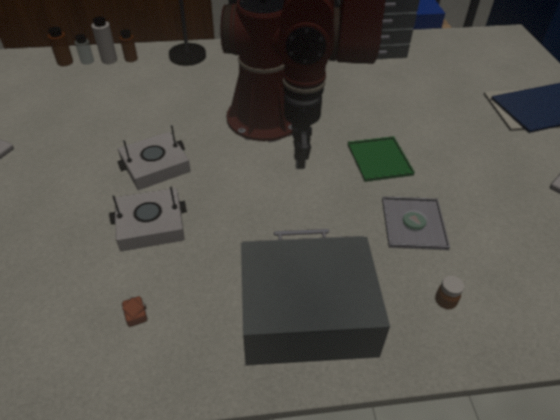

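The handle is at (302,231), flush with the cabinet front, and its measured x is 0.584 against 0.577 before, so the drawer is shut. The dish is in the tray at (415,220), and the jar and rock are where they started.

```bash
python3 -c "
from plant import arm
print(arm.hand_in())"
```

```text
the job is handed in; nothing more can be done
None
```

I handed the job in at about 26 s, and no verdict came back: the wide dish was held over the viewer for over 2 s and lies flat in the steel tray, the drawer is pushed shut to its stop, and the narrow dish was still in it when last seen just before the push.

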